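Nip the cracked treble key in the cam clamp

TASK

The cracked accordion key lies loose between the fence and the black iron cam of the clamping jig. With the gripper empty, set a fingertip on the plain round rim of the cam, a good finger's breadth (25 mm or more) clear of its notch, run it along the rim into the notch, and press against the notch's side wall from inside to swing the cam anticlockwise (seen from above) until it nips the key tight against the cork-faced fence; then take the finger away, leaving it clamped. Do not touch, lift or crush the key itself, and leave the other things on the bench alone.

Things in the scene. Friction and masses are not known exactly. Their poses are not given: they have to be found in the camera images.
- jig: Fixed wooden clamping jig. Origin: on the bench directly under the cam's pivot bolt. x points from the bolt to the fence, y along the fence, z up. Plywood baseboard 12 mm thick (top at z = 12 mm) from x -80 to +118 and y -117 to +81 mm.
- fence (a point): Point on the jig's fence (dark wood strip along the jig's y with a cork face looking to the jig's -x): middle of the cork face, 88.4 mm from the pivot axis, 10 mm over the baseboard. Fence top 34 mm over the bench.
- stop (a point): Point on the jig's end stop (block at the +y end of the fence, its face looking to the jig's -y, top 30 mm over the bench), 9 mm over the baseboard. The turning cam draws the key against it.
- cam: Black iron eccentric cam: disc 120 mm across, 24 mm thick, underside 14 mm and top 38 mm over the bench, one open notch cut through its rim. Turns about a vertical bolt whose nut stands 14 mm proud. Origin: on the pivot axis at the underside. The disc's round centre is 10 mm off, at (0, +10) mm in the cam's x, y. The cam's x axis is parallel to the notch's centre line and points out of its mouth.
- cam_top (a point): Middle of the cam's top face over the pivot. How the cam acts: at the start the notch faces 130 to 172 degrees from the jig's x (anticlockwise from above). Turned anticlockwise it moves freely against about 0.25 N m drag (5 N at the notch), stays where it is left, and nips the key when the notch faces about 220 to 224 degrees; nipped well when the finger in the notch meets 12 to 18 N.
- notch: The notch's two side walls and floor, fixed in the cam. Origin at the disc's round centre, underside, axes as the cam's. The walls are parallel, at y = +21 and y = -21 mm (42 mm clear width); the floor is at x = +40 mm, the open mouth on the rim at x = about 56 to 60 mm. The wall at +y is the one to press anticlockwise.
- rim_near: The plain rim next to the notch, fixed in the cam, same origin and axes as the notch: the round side face, radius 60 mm, on both sides of the notch from its lips out to 33 degrees from the notch's centre line (13 mm along the rim from the lip).
- rim_far: The plain rim farther off, fixed in the cam, same origin and axes as the notch: the round side face, radius 60 mm, between 37 and 125 degrees from the notch's centre line on either side (more than 17 mm along the rim from the lip).
- key: Loose cracked treble key: wooden head with a mother-of-pearl top, 22 mm wide (x), 120 mm long (y), 16 mm high, with a 12 mm wide, 45 mm long wooden tail beyond its -y end; 70 g. Origin: middle of the underside of the head. It lies on the baseboard along the fence, 3 to 5 mm short of the fence.
- mallet: Bystander: olive-wood mallet lying on its side, head 64 mm across and 95 mm long, whole length 245 mm along its x; origin on the bench under its handle, 117 mm from the end of its head.
- button1: Bystander: jet-black bass button on the jig's baseboard, 15 mm across, 12.5 mm high, origin under its centre.
- button2: Bystander: second such button on the jig's baseboard.
- button3: Bystander: third such button, on the bench.
- rod: Bystander: bent brass bass rod 5 mm thick, 160 mm long along its x, lying on the bench beside the jig; origin on the bench near its middle.
- screwdriver: Bystander: screwdriver 200 mm long lying on the bench to the left.
- glue: Bystander: glue bottle standing on the bench to the right, 52 mm across, 130 mm high, origin under its centre.
Not all that is in view belongs to the job. Leave any orange or red look-alike of the key alone.

How it is judged:
By the outcome, as a careful person would: the job done as asked, in the order asked, and still so for the second after the job is handed in, with the robot touching nothing.
It also fails if it takes over 72 s, if anything falls off the work surface, if the arm or the gripper's body presses on something with over 40 N, if the wrist force passes 120 N, or if a joint passes its speed limit or range.

ROBOT

A 6-joint arm with a two-finger parallel gripper is mounted at the origin on the work surface. World frame = base frame: x ahead of the robot, y to its left, z up, the work surface at z = 0. Lengths are in m, angles in rad, forces in N, time in s.
With the tool pointing down it reaches from about 0.3 to 0.875 m from the base axis. Payload 6.4 kg.
Tool frame: the origin (TCP) lies midway between the tips of the shut fingers; the grasp point (between the pads) lies 19 mm behind it; x points along the fingers, y is the direction in which the jaws open and shut, and the axes are right-handed (so a half turn about x gives the same grasp; the last joint's range is limited). The gripper opens to 88 mm and grips with 3 to 60 N. Pads are 18 mm wide; open, the fingers measure 123 mm over their backs; the gripper's body (75 mm by 187 mm) begins 45 mm behind the grasp point.
Start: joints at [1.121, 0.181, 1.607, -0, 1.354, -0.206], TCP at [0.139, 0.558, 0.239] pointing down, gripper open.
Joint ranges: [-2.99, 2.99], [-0.89, 2.07], [0.3, 2.58], [-1.14, 4.28], [0, 2.63], [-3.12, 3.12]. Speed limits (rad/s): [2.57, 2.57, 3.01, 3.14, 3.14, 3.14].

INTERFACE

Orientations are given as a unit quaternion [x, y, z, w].
In Python, from cell import arm gives the robot as it stands.
- The arm moves only by the tool carry_out, never from a script. Its argument "plan" is a list that holds one entry, the list of rows, each a list of 5 numbers: the closure, from -1 (fully open) to 1 (shut), then the shift along the tool's x, y, z in m, then the turn about the tool's x in degrees. A call has 1 to 5 rows; each row shifts and turns the commanded pose from where the row before left it, along the tool's axes as they then stand; what a row does not reach is not made up. A row lasts 1/10 s, in which the tool goes at most 50 mm and 8.59 degrees, less where a joint would pass 70% of its speed; a pose out of reach is approached as far as the arm can. A call with a gripper value outside its range is refused whole. The fingers move at their own pace and stop on an object; the grip force is fixed at half the most. Time passes only in rows, so rows that do not move let the fingers close. It gives the time, the measured TCP pose, the force and the opening at its end, in the units of the state.
- arm.observe(): the state, without advancing time (a new reading comes with each control period).
- arm.camera(name): name is "scene" or "top" or "wrist"; returns (picture, depth): 480x640x3 uint8, red, green, blue; 480x640 float32, m along the optical axis (not along the pixel's ray), 0 where there is no reading.
- arm.calibration(name): a dict with "fx", "fy", "cx", "cy" (pixels), "R" (3x3) and "t" (3): a world point X has camera coordinates R X + t; the wrist camera has in their place "mount" (4x4, takes a point from camera to tool coordinates, whose origin is the TCP and whose axes are the tool frame's). Camera axes: x right, y down, z forward; pixel columns grow to the right and rows downward; lengths in m; the calibration is good to about 2 mm. A picture is of the moment at which its call begins: read the wrist's pose just before it. calibration takes no time and is no camera call.
- arm.hand_in(): hands the job in, once; it reports no verdict.
The state is a dict: "time_s": time; "qpos": joint angles; "dq": joint speeds; "joint_torque": joint torques, N m; "position": TCP position; "orientation": TCP orientation; "contact_force": force on the tool from outside, world axes, zero at the start; "wrist_torque": the same for the moment, N m; "opening": finger opening in m.
Only numpy, scipy, OpenCV 4.12 (cv2) and the standard library are available. Lean on these libraries where they do the work, as an engineer would, in place of code of your own. Each camera call takes 0.05 s, during which the arm holds its last target. There are 200 camera calls.

## Working session

There is one attempt and no reset: what is moved stays moved. The work goes in short steps, Python scripts to look and compute and a tool call to move; the robot and the scene stay as the last step left them, time stands still between calls to the robot, and variables do not carry over. Pictures are saved under pics/ and viewed, about 8 in all and at most 12, crops included, and the job is handed in when it is done.

Besides the shell and the picture viewer there is one more tool, called after "Call:" as name([rows], argument=value, ...), one row to a line, values as JSON. carry_out: Moves the arm, as the interface text tells. Its arguments: {"type":"object","properties":{"plan":{"type":"array","items":{"type":"array","items":{"type":"array","items":{"type":"number"}}}}},"required":["plan"]}

```bash
mkdir -p pics; ls
python3 - <<'E'
from cell import arm
import cv2,numpy as np
s=arm.observe();print(s)
for n in("scene","top"):
    im,d=arm.camera(n);cv2.imwrite(f"pics/{n}0.png",im[:,:,::-1]);np.save(f"pics/{n}0.npy",d);c=arm.calibration(n);print(n,c)
print(arm.calibration("wrist"))
E
```

```text
pics
{'time_s': 0.0, 'qpos': array([ 1.12067858e+00,  1.81525303e-01,  1.60802137e+00, -3.45601648e-05,
        1.35380390e+00, -2.06305631e-01]), 'dq': array([ 0.00125625, -0.00073757, -0.00025279, -0.00017154, -0.00027903,
        0.00068085]), 'joint_torque': array([-1.16896772e-04, -4.33863759e+01, -3.41857839e+01,  7.02964095e-02,
        3.86094803e-02, -1.05627389e-04]), 'position': array([0.13855986, 0.5574904 , 0.23781254]), 'orientation': array([ 0.08539241,  0.7020482 , -0.08657679,  0.70167009]), 'contact_force': array([ 0.15977655,  0.00714339, -0.19140514]), 'wrist_torque': array([-0.07349951, -0.03416281, -0.03358516]), 'opening': 0.08796774936068556}
scene {'fx': 540.476152530421, 'fy': 540.476152530421, 'cx': 317.10300070199867, 'cy': 235.3477018841166, 'R': array([[-0.71684713,  0.69722276,  0.00325915],
       [ 0.46687988,  0.48348213, -0.74045135],
       [-0.51783527, -0.52926879, -0.67210206]]), 't': array([ 0.36752516, -0.19894003,  1.50361635])}
top {'fx': 494.72745015844106, 'fy': 494.72745015844106, 'cx': 326.99531744440503, 'cy': 244.52814336504133, 'R': array([[-0.00938208, -0.99993453,  0.00655135],
       [-0.98222161,  0.00798707, -0.18755509],
       [ 0.18749048, -0.00819454, -0.98223224]]), 't': array([-0.00895184,  0.52180927,  1.28222652])}
{'fx': 348.8999825138505, 'fy': 348.8999825138505, 'cx': 320.674169980217, 'cy': 235.74013291130476, 'mount': array([[-4.16682875e-04, -2.73218269e-01,  9.61951976e-01,
        -1.44617118e-01],
       [ 9.99999273e-01,  9.74316482e-04,  7.09893687e-04,
         2.58845967e-04],
       [-1.13120159e-03,  9.61951573e-01,  2.73217664e-01,
        -7.11551181e-02],
       [ 0.00000000e+00,  0.00000000e+00,  0.00000000e+00,
         1.00000000e+00]])}
```

View pics/top0.png

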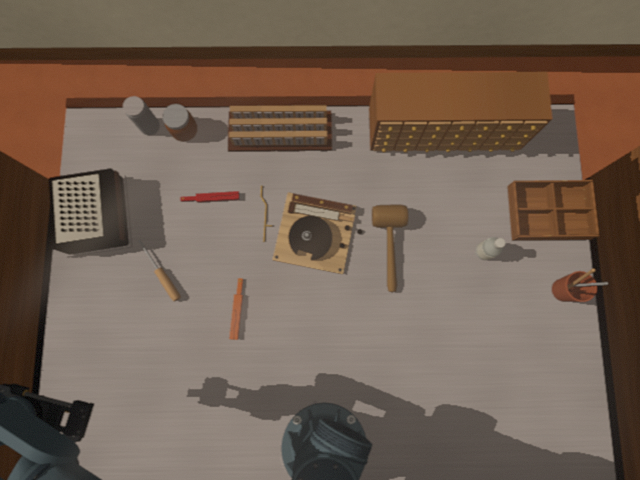

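View pics/scene0.png

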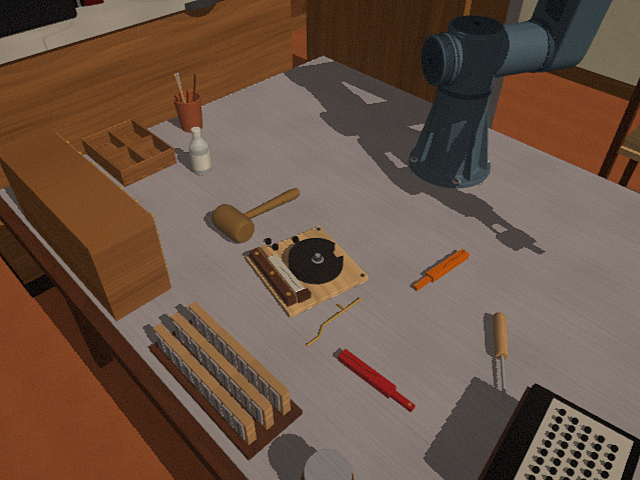

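The top view shows the jig at about (315,232), with the cam at (310,237) and the pearl key beside the fence at (325,210). The red (210,197) and orange (238,308) keys are look-alikes lying outside the jig. I'll work out rough positions, then look from the wrist camera.

```bash
cat > h.py <<'E'
from cell import arm
import cv2,numpy as np
from scipy.spatial.transform import Rotation as Ro
def pose():
    s=arm.observe();return s,Ro.from_quat(s["orientation"]).as_matrix(),np.array(s["position"])
def ray(name,uv,z,P=None):
    c=arm.calibration(name);uv=np.atleast_2d(uv).astype(float)
    d=np.c_[(uv[:,0]-c["cx"])/c["fx"],(uv[:,1]-c["cy"])/c["fy"],np.ones(len(uv))]
    if name=="wrist":
        R,p=P;M=c["mount"];o=R@M[:3,3]+p;w=d@(R@M[:3,:3]).T
    else: o=-c["R"].T@c["t"];w=d@c["R"]
    return o+w*((z-o[2])/w[:,2])[:,None]
def proj(X,P):  # wrist
    c=arm.calibration("wrist");R,p=P;M=c["mount"]
    x=((np.atleast_2d(X)-p)@R-M[:3,3])@M[:3,:3]
    return np.c_[x[:,0]/x[:,2]*c["fx"]+c["cx"],x[:,1]/x[:,2]*c["fy"]+c["cy"]]
def totool(world):  # world target -> tool shift
    s,R,p=pose();return R.T@(np.array(world)-p)
E
python3 - <<'E'
from h import *
s,R,p=pose();print(R.round(3))
for n,uv,z in [("pivot",(306,236),.052),("disc",(310,237),.038),("mallet",(390,216),.03),("glue",(490,248),.1),("jigNE",(361,207),.012)]: print(n,ray("top",uv,z).round(3))
E
```

```text
[[-0.001  0.241  0.97 ]
 [-0.001  0.97  -0.241]
 [-1.    -0.002 -0.   ]]
pivot [[0.545 0.043 0.052]]
disc [[0.545 0.032 0.038]]
mallet [[ 0.604 -0.189  0.03 ]]
glue [[ 0.499 -0.435  0.1  ]]
jigNE [[ 0.635 -0.11   0.012]]
```

Call:
carry_out([
  [[1,0,-0.027,0.031,0],[1,0,-0.027,0.031,0],[1,0,-0.027,0.031,0],[1,0,-0.027,0.031,0],[1,0,-0.027,0.031,0]],
])

```text
time_s: 0.6
position: [0.257, 0.388, 0.2384]
orientation: [0.086, 0.702, -0.086, 0.702]
contact_force: [-0.2, 0.7, 0.4]
opening: 0.0502
```

Call:
carry_out([
  [[1,0,-0.027,0.031,0],[1,0,-0.027,0.031,0],[1,0,-0.027,0.031,0],[1,0,-0.027,0.031,0],[1,0,-0.027,0.031,0]],
])

```text
time_s: 1.1
position: [0.3749, 0.2196, 0.2386]
orientation: [0.086, 0.702, -0.086, 0.702]
contact_force: [1.1, 0.6, 0.1]
opening: 0.0099
```

Call:
carry_out([
  [[1,0,-0.027,0.031,0],[1,0,-0.027,0.031,0],[1,0,-0.027,0.031,0],[1,0,-0.027,0.031,0],[1,0,-0.027,0.031,0]],
])

```text
time_s: 1.6
position: [0.4928, 0.0512, 0.2385]
orientation: [0.086, 0.702, -0.086, 0.702]
contact_force: [-0.1, 0.5, -1.0]
opening: 0.0005
```

Call:
carry_out([
  [[1,0,0,0,0],[1,0,0,0,0]],
])

```text
time_s: 1.8
position: [0.492, 0.0523, 0.2381]
orientation: [0.087, 0.702, -0.087, 0.701]
contact_force: [0.0, 0.3, 0.1]
opening: 0.0008
```

Run:
```python
from h import *
s,R,p=pose();print(p,R.round(3),s["contact_force"])
im,d=arm.camera("wrist");cv2.imwrite("pics/w1.png",im[:,:,::-1]);np.savez("pics/w1.npz",im=im,d=d,R=R,p=p)
```

```text
[0.49201409 0.05225811 0.23809943] [[-0.002  0.243  0.97 ]
 [ 0.001  0.97  -0.243]
 [-1.     0.    -0.002]] [0.04736344 0.29265089 0.10612616]
```

View pics/w1.png

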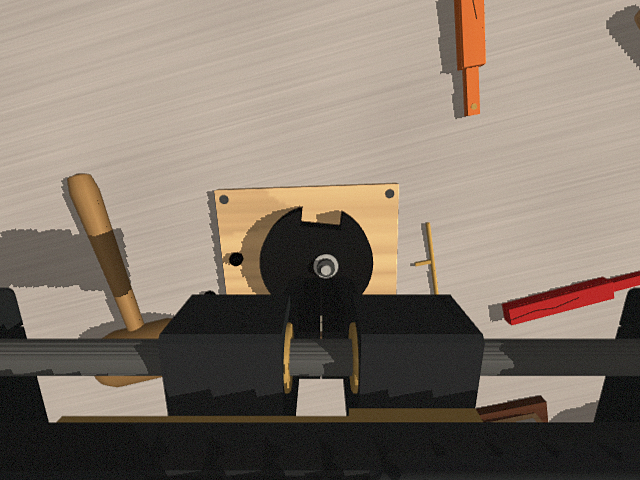

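The wrist view shows the cam at about (317,263), the nut at (325,266) and the notch at the top with lips near (301,207) and (343,211). One button is at (236,259), and the brass rod is at (430,255), to the right of the jig. The fingers hide the fence. Next I'll measure the cam from depth and colour.

```bash
cat > meas.py <<'E'
from h import *
def meas(f,save=None):
    D=np.load(f);im=D["im"];P=(D["R"],D["p"]);d=D["d"];c=arm.calibration("wrist");M=c["mount"]
    v,u=np.mgrid[:480,:640];X=np.stack([(u-c["cx"])/c["fx"]*d,(v-c["cy"])/c["fy"]*d,d],-1)
    W=(X@M[:3,:3].T+M[:3,3])@P[0].T+P[1]
    dark=(im.max(2)<75)
    m=(dark&(abs(W[...,2]-.038)<.008)&(d>.2)).astype(np.uint8)
    m=cv2.morphologyEx(m,cv2.MORPH_OPEN,np.ones((3,3)))
    n,l,st,ce=cv2.connectedComponentsWithStats(m);k=1+st[1:,4].argmax();m=(l==k).astype(np.uint8)
    print("area",st[k],"z",np.median(W[m>0][:,2]))
    # silhouette of the top face -> plane z=.038
    g=ray("wrist",np.c_[u[m>0],v[m>0]],.038,P)[:,:2]
    cn=max(cv2.findContours(m,0,1)[0],key=len)[:,0]
    q=ray("wrist",cn,.038,P)[:,:2]
    # robust circle: ransac with R=.06
    rng=np.random.default_rng(0);best=(0,)
    for _ in range(3000):
        a,b=q[rng.choice(len(q),2,False)];h=np.linalg.norm(b-a)/2
        if h>.06 or h<.02: continue
        t=np.array([-(b-a)[1],(b-a)[0]])/(2*h);cc=(a+b)/2+t*np.sqrt(.0036-h*h)*rng.choice([-1,1])
        inl=abs(np.linalg.norm(q-cc,axis=1)-.06)<.0012
        if inl.sum()>best[0]: best=(inl.sum(),cc,inl)
    from scipy.optimize import least_squares
    cc=least_squares(lambda x:np.linalg.norm(q[best[2]]-x,axis=1)-.06,best[1]).x
    r=np.linalg.norm(q-cc,axis=1);print("disc",cc.round(4),"inl",best[0],len(q))
    return cc,q,W,im,P,m
E
python3 - <<'E'
from meas import *
cc,q,W,im,P,m=meas("pics/w1.npz")
r=np.linalg.norm(q-cc,axis=1);a=np.degrees(np.arctan2(*(q-cc).T[::-1]))%360
for i in np.argsort(a):
    if r[i]<.0575: print(a[i].round(),(r[i]*1000).round(1),end="; ")
s=m*255;big=cv2.resize(im[170:310,190:460][:,:,::-1],None,fx=2.9,fy=2.9,interpolation=2);cv2.imwrite("pics/c1.png",big)
# nut: bright pixels
b=(im.min(2)>100)&(W[...,2]>.044)&(W[...,2]<.07);v,u=np.nonzero(b);k=(abs(u-325)<20)&(abs(v-266)<20);print(len(u),u[k].mean(),v[k].mean(),ray("wrist",(u[k].mean(),v[k].mean()),.052,P))
print(arm.observe()["qpos"].round(3))
E
```

```text
area [ 260  210  113   84 5904] z 0.03655701187726522
disc [0.5466 0.034 ] inl 158 401
39.0 24.0; 40.0 24.9; 40.0 56.8; 41.0 55.3; 41.0 23.3; 42.0 25.7; 42.0 54.6; 42.0 53.0; 43.0 26.6; 43.0 52.3; 43.0 22.7; 44.0 50.8; 45.0 50.1; 45.0 26.0; 45.0 48.6; 46.0 48.0; 47.0 46.4; 47.0 23.0; 47.0 25.4; 48.0 45.9; 48.0 23.9; 49.0 45.3; 50.0 43.8; 50.0 25.8; 51.0 29.2; 51.0 26.8; 51.0 43.3; 52.0 40.9; 52.0 32.6; 52.0 24.4; 52.0 38.4; 52.0 30.2; 52.0 36.0; 52.0 41.8; 52.0 27.8; 52.0 33.6; 52.0 39.4; 53.0 31.2; 53.0 37.0; 53.0 34.6; 54.0 23.9; 57.0 23.5; 60.0 24.2; 63.0 23.9; 65.0 23.6; 68.0 24.5; 71.0 24.3; 74.0 24.3; 76.0 23.2; 79.0 23.2; 82.0 23.3; 85.0 22.3; 88.0 22.5; 90.0 22.8; 94.0 22.1; 98.0 21.4; 102.0 20.9; 106.0 20.5; 110.0 20.2; 111.0 19.3; 113.0 18.5; 118.0 18.4; 120.0 17.6; 123.0 16.9; 126.0 16.2; 128.0 15.5; 132.0 14.9; 134.0 48.6; 134.0 47.2; 135.0 49.5; 135.0 45.8; 135.0 14.4; 135.0 50.4; 136.0 45.3; 136.0 51.3; 137.0 12.9; 137.0 52.2; 137.0 44.8; 137.0 53.1; 138.0 54.0; 138.0 56.3; 138.0 54.9; 138.0 44.3; 138.0 57.2; 139.0 43.8; 141.0 43.4; 141.0 12.4; 142.0 42.9; 143.0 42.5; 1
[... 889 characters left out ...]
92.0 38.4; 292.0 56.1; 292.0 39.9; 293.0 55.2; 293.0 18.5; 293.0 54.4; 294.0 40.7; 294.0 42.3; 294.0 53.5; 295.0 52.7; 295.0 17.7; 295.0 43.0; 296.0 44.6; 296.0 51.8; 296.0 46.2; 296.0 47.8; 296.0 51.0; 297.0 45.4; 297.0 48.6; 297.0 50.2; 298.0 49.4; 300.0 17.7; 302.0 4.5; 302.0 18.5; 305.0 19.3; 307.0 18.7; 310.0 18.0; 310.0 5.4; 313.0 17.4; 316.0 16.9; 316.0 6.3; 319.0 16.3; 322.0 15.9; 326.0 15.5; 328.0 6.9; 330.0 15.2; 331.0 8.0; 334.0 14.9; 338.0 14.7; 339.0 8.9; 340.0 10.1; 342.0 14.6; 346.0 14.5; 346.0 11.1; 350.0 14.6; 351.0 12.3; 354.0 14.7; 355.0 13.6; 356.0 12.5; 87 325.6823529411765 269.7529411764706 [[0.54989285 0.04355187 0.052     ]]
[-0.133 -0.     1.804  0.     1.339 -1.46 ]
```

View pics/c1.png

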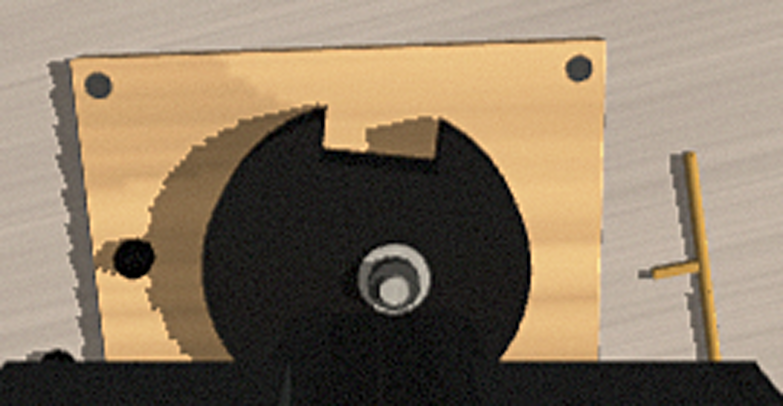

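Cam: disc centre (0.5466, 0.0340), notch facing 160° in world axes (lips at 138° and 182°). The pivot worked out from this, (0.550, 0.0434), agrees with the nut at (0.5499, 0.0436). Next I'll turn the tool so that its +y points inward and +z runs anticlockwise along the rim.

Call:
carry_out([
  [[1,0,0,0,8.5],[1,0,0,0,8.5],[1,0,0,0,8.5],[1,0,0,0,8.5],[1,0,0,0,8.5]],
])

```text
time_s: 2.35
position: [0.4913, 0.0544, 0.2387]
orientation: [0.336, 0.623, -0.336, 0.622]
contact_force: [-0.1, 0.1, -0.3]
opening: 0.0008
```

Call:
carry_out([
  [[1,0,0,0,8.5],[1,0,0,0,8.5],[1,0,0,0,8.5],[1,0,0,0,8.5],[1,0,0,0,8.5]],
])

```text
time_s: 2.85
position: [0.4913, 0.0545, 0.2387]
orientation: [-0.538, -0.459, 0.538, -0.458]
contact_force: [-0.5, -0.2, 0.4]
opening: 0.0007
```

Call:
carry_out([
  [[1,0,0,0,8.5],[1,0,0,0,8.5],[1,0,0,0,8.5],[1,0,0,0,8.5],[1,0,0,0,8.5]],
])

```text
time_s: 3.35
position: [0.4913, 0.0544, 0.2387]
orientation: [-0.668, -0.232, 0.668, -0.232]
contact_force: [-0.2, 0.3, -0.3]
opening: 0.0004
```

Call:
carry_out([
  [[1,0,0,0,8.5],[1,0,0,0,8.5],[1,0,0,0,8.5],[1,0,0,0,0],[1,0,0,0,0]],
])

```text
time_s: 3.85
position: [0.4917, 0.0538, 0.2387]
orientation: [-0.702, -0.082, 0.702, -0.082]
contact_force: [-0.2, 0.1, 0.2]
opening: 0.0004
```

```bash
cat >> h.py <<'E'
C=np.array([.5466,.0340])
def rel(C=C):
    s,R,p=pose();w=p[:2]-C;f=s["contact_force"]
    y=R[:2,1];z=R[:2,2]
    print("t",round(s["time_s"],2),"p",p.round(4),"outward yaw",np.degrees(np.arctan2(-y[1],-y[0])).round(1),"r",np.linalg.norm(w).round(4),"ang",np.degrees(np.arctan2(w[1],w[0])).round(1),"F tool xyz",(R.T@f).round(1),"q6",s["qpos"][5].round(2))
E
python3 - <<'E'
from h import *
rel()
D=np.load("pics/w1.npz");P=(D["R"],D["p"])
q=ray("wrist",[(215,189.7),(398,183.8),(397,292)],.012,P);print(q.round(4))
d=q[1]-q[0];print("jig y dir",np.degrees(np.arctan2(d[1],d[0])),np.linalg.norm(d))
ph=np.radians(100);T=np.array([*(C+.095*np.array([np.cos(ph),np.sin(ph)])),.238]);print(T,totool(T).round(4))
E
```

```text
t 3.85 p [0.4917 0.0538 0.2387] outward yaw 103.4 r 0.0584 ang 160.2 F tool xyz [-0.2 -0.1  0.2] q6 1.21
[[ 0.4494 -0.0538  0.012 ]
 [ 0.4905  0.1364  0.012 ]
 [ 0.6131  0.1123  0.012 ]]
jig y dir 77.82178933018564 0.19457650917612312
[0.53010342 0.12755674 0.238     ] [ 0.0007 -0.0629 -0.0544]
```

Call:
carry_out([
  [[1,0,-0.032,-0.027,0],[1,0,-0.031,-0.027,3.4],[1,0.04,0,0,0],[1,0.04,0,0,0],[1,0.04,0,0,0]],
])

```text
time_s: 4.35
position: [0.5305, 0.1273, 0.1177]
orientation: [0.705, 0.061, -0.704, 0.061]
contact_force: [-0.2, -0.4, 0.1]
opening: 0.0002
```

Call:
carry_out([
  [[1,0.04,0,0,0],[1,0.03,0,0,0],[1,0.022,0,0,0],[1,0,0,0,0],[1,0,0,0,0]],
])

```text
time_s: 4.85
position: [0.5305, 0.1266, 0.027]
orientation: [-0.704, -0.06, 0.705, -0.06]
contact_force: [0.4, 0.8, 0.7]
opening: 0.0005
```

Run:
```python
from h import *
rel()
s,R,p=pose()
im,d=arm.camera("wrist");cv2.imwrite("pics/w2.png",im[:,:,::-1]);np.savez("pics/w2.npz",im=im,d=d,R=R,p=p)
```

```text
t 4.85 p [0.5305 0.1266 0.027 ] outward yaw 99.8 r 0.094 ang 99.8 F tool xyz [-0.7 -0.7 -0.5] q6 1.42
```

View pics/w2.png

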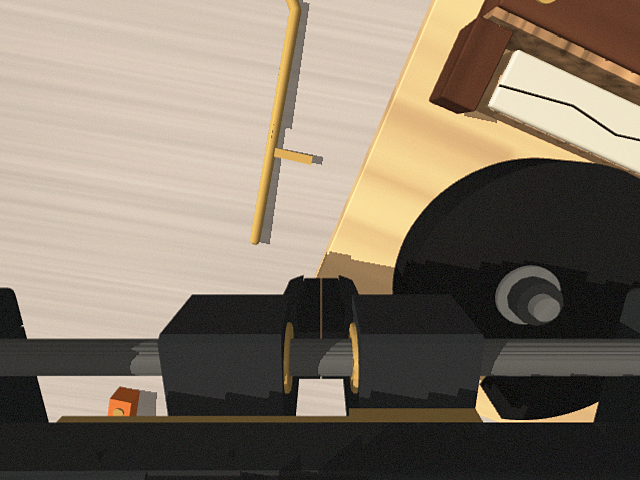

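The picture shows the shut fingertips at (320,295), just left of the plain rim at (395,265). The rod at (270,150) is behind the direction of travel. I'll feel for the rim.

Call:
carry_out([
  [[1,0,0.006,0,0],[1,0,0.005,0,0],[1,0,0.002,0,0],[1,0,0,0,0],[1,0,0,0,0]],
])

```text
time_s: 5.4
position: [0.533, 0.1133, 0.0269]
orientation: [0.705, 0.059, -0.705, 0.059]
contact_force: [-0.1, 0.2, 0.4]
opening: 0.0005
```

Call:
carry_out([
  [[1,0,0.001,0,0],[1,0,0.001,0,0],[1,0,0,0,0],[1,0,0,0,0]],
])

```text
time_s: 5.8
position: [0.5332, 0.1115, 0.0267]
orientation: [-0.705, -0.059, 0.705, -0.059]
contact_force: [0.3, 0.0, -0.2]
opening: 0.0002
```

```bash
python3 -c "
from h import *
rel()"
```

```text
t 5.8 p [0.5332 0.1115 0.0267] outward yaw 99.6 r 0.0787 ang 99.8 F tool xyz [ 0.2  0.  -0.3] q6 1.39
```

Call:
carry_out([
  [[1,0,0.001,0,0],[1,0,0,0,0],[1,0,0,0,0]],
])

```text
time_s: 6.1
position: [0.5334, 0.1105, 0.0267]
orientation: [-0.705, -0.059, 0.705, -0.059]
contact_force: [0.4, 0.5, -1.0]
opening: 0.0005
```

Call:
carry_out([
  [[1,0,0.001,0,0],[1,0,0,0,0],[1,0,0,0,0]],
])

```text
time_s: 6.4
position: [0.5336, 0.1095, 0.0267]
orientation: [0.705, 0.059, -0.705, 0.059]
contact_force: [-0.4, -0.2, 1.3]
opening: 0.0005
```

Call:
carry_out([
  [[1,0,0.001,0,0],[1,0,0,0,0],[1,0,0,0,0]],
])

```text
time_s: 6.7
position: [0.5337, 0.1085, 0.0267]
orientation: [-0.705, -0.059, 0.705, -0.059]
contact_force: [-0.5, -0.1, 0.0]
opening: 0.0005
```

Call:
carry_out([
  [[1,0,0.001,0,0],[1,0,0,0,0],[1,0,0,0,0]],
])

```text
time_s: 7.0
position: [0.5338, 0.1075, 0.0267]
orientation: [-0.705, -0.059, 0.705, -0.059]
contact_force: [-0.1, 0.4, -0.8]
opening: 0.0007
```

Call:
carry_out([
  [[1,0,0.001,0,0],[1,0,0,0,0],[1,0,0,0,0]],
])

```text
time_s: 7.3
position: [0.534, 0.1065, 0.0267]
orientation: [-0.705, -0.059, 0.705, -0.059]
contact_force: [0.9, -0.6, 0.1]
opening: 0.0004
```

Call:
carry_out([
  [[1,0,0.001,0,0],[1,0,0,0,0],[1,0,0,0,0]],
])

```text
time_s: 7.6
position: [0.5341, 0.106, 0.0267]
orientation: [-0.705, -0.06, 0.705, -0.059]
contact_force: [-0.3, 2.9, 0.7]
opening: 0.0006
```

Contact with the rim at 2.9 N, TCP radius about 73 mm, about 60° from the notch line (roughly 40 mm clear of the lip). Now I'll run along it.

Call:
carry_out([
  [[1,0,0.0002,0.005,-4],[1,0,0.0002,0.005,-4],[1,0,0,0,0]],
])

```text
time_s: 7.9
position: [0.5242, 0.1034, 0.0268]
orientation: [0.699, 0.109, -0.699, 0.109]
contact_force: [-1.5, 2.7, 0.5]
opening: 0.0001
```

```bash
python3 -c "
from h import *
rel()"
```

```text
t 7.9 p [0.5242 0.1034 0.0268] outward yaw 107.7 r 0.0729 ang 107.9 F tool xyz [-0.5 -3.   0.6] q6 1.23
```

Call:
carry_out([
  [[1,0,0.0002,0.005,-4],[1,0,0.0002,0.005,-4],[1,0,0.0002,0.005,-4],[1,0,0,0,0]],
])

```text
time_s: 8.3
position: [0.5103, 0.097, 0.0266]
orientation: [-0.683, -0.18, 0.684, -0.18]
contact_force: [-1.5, 1.1, 0.5]
opening: 0.0002
```

```bash
python3 -c "
from h import *
rel()"
```

```text
t 8.3 p [0.5103 0.097  0.0266] outward yaw 119.6 r 0.0727 ang 120.0 F tool xyz [-0.5 -1.7  0.8] q6 1.01
```

Call:
carry_out([
  [[1,0,0.0005,0.005,-4],[1,0,0.0003,0.005,-4],[1,0,0.0003,0.005,-4],[1,0,0,0,0]],
])

```text
time_s: 8.7
position: [0.4983, 0.088, 0.0265]
orientation: [-0.661, -0.251, 0.662, -0.25]
contact_force: [-3.2, 3.5, 1.3]
opening: 0.0005
```

```bash
python3 -c "
from h import *
rel()"
```

```text
t 8.7 p [0.4983 0.088  0.0265] outward yaw 131.5 r 0.0724 ang 131.8 F tool xyz [-1.3 -4.8  0.1] q6 0.79
```

Call:
carry_out([
  [[1,0,0.0002,0.005,-4],[1,0,0.0002,0.005,-4],[1,0,0.0002,0.005,-4],[1,0,0,0,0]],
])

```text
time_s: 9.1
position: [0.4886, 0.0764, 0.0266]
orientation: [-0.631, -0.318, 0.632, -0.318]
contact_force: [-2.5, 0.7, -0.1]
opening: 0.0001
```

```bash
python3 -c "
from h import *
rel()"
```

```text
t 9.1 p [0.4886 0.0764 0.0266] outward yaw 143.5 r 0.0719 ang 143.8 F tool xyz [ 0.1 -2.4  0.9] q6 0.55
```

Call:
carry_out([
  [[1,0,0.0004,0.005,-4],[1,0,0.0004,0.005,-4],[1,0,0.0004,0.005,-4],[1,0,0,0,0]],
])

```text
time_s: 9.5
position: [0.4823, 0.0629, 0.0268]
orientation: [-0.595, -0.382, 0.595, -0.382]
contact_force: [0.7, -0.8, -0.1]
opening: 0.0003
```

Run:
```python
from h import *
rel();s,R,p=pose()
im,d=arm.camera("wrist");np.savez("pics/w3.npz",im=im,d=d,R=R,p=p);cv2.imwrite("pics/w3.png",im[:,:,::-1])
```

```text
t 9.5 p [0.4823 0.0629 0.0268] outward yaw 155.4 r 0.0705 ang 155.8 F tool xyz [0.1 1.  0.5] q6 0.32
```

View pics/w3.png

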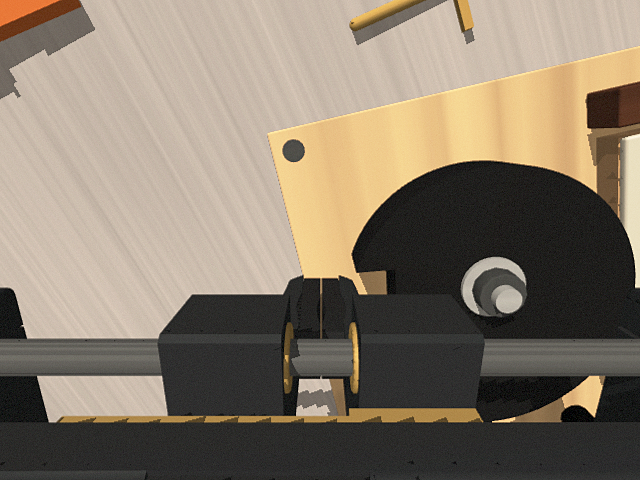

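The finger is at the mouth of the notch: the near lip is at (355,268), the floor is at (390,280), and the force is about 0. I'll go inward, then along to the +y wall.

Call:
carry_out([
  [[1,0,0.004,0.001,-2],[1,0,0.004,0.001,-2],[1,0,0.004,0.001,-1],[1,0,0,0,0]],
])

```text
time_s: 9.95
position: [0.4926, 0.0559, 0.0269]
orientation: [0.578, 0.408, -0.577, 0.408]
contact_force: [1.2, -1.0, -0.5]
opening: 0.0007
```

Call:
carry_out([
  [[1,0,0,0.004,0],[1,0,0,0.004,0],[1,0,0,0.003,0],[1,0,0,0,0]],
])

```text
time_s: 10.35
position: [0.4879, 0.0454, 0.0267]
orientation: [-0.577, -0.409, 0.577, -0.408]
contact_force: [-0.4, 0.3, 0.6]
opening: 0.0007
```

```bash
python3 -c "
from h import *
rel()"
```

```text
t 10.35 p [0.4879 0.0454 0.0267] outward yaw 160.6 r 0.0598 ang 169.0 F tool xyz [-0.6 -0.5 -0.1] q6 0.19
```

Call:
carry_out([
  [[1,0,0,0.002,0],[1,0,0,0.001,0],[1,0,0,0,0],[1,0,0,0,0]],
])

```text
time_s: 10.75
position: [0.4873, 0.0432, 0.0268]
orientation: [0.577, 0.409, -0.577, 0.409]
contact_force: [0.9, 3.9, 0.1]
opening: 0.0003
```

Call:
carry_out([
  [[1,0,0,0.001,0],[1,0,0,0,0],[1,0,0,0,0]],
])

```text
time_s: 11.05
position: [0.4874, 0.0424, 0.0268]
orientation: [0.577, 0.409, -0.576, 0.409]
contact_force: [2.2, 4.1, -2.2]
opening: 0.0007
```

```bash
python3 -c "
from h import *
rel()"
```

```text
t 11.05 p [0.4874 0.0424 0.0268] outward yaw 160.6 r 0.0597 ang 171.9 F tool xyz [ 2.2  0.7 -4.6] q6 0.18
```

The finger is on the pressing wall and the drag is about 4.6 N, as expected. Now I'll swing the cam.

Call:
carry_out([
  [[1,0,0.0017,0.0041,-4],[1,0,0.0017,0.0041,-4],[1,0,0.0017,0.0041,-4],[1,0,0.0017,0.0041,-4],[1,0,0,0,0]],
])

```text
time_s: 11.55
position: [0.49, 0.0245, 0.0268]
orientation: [0.515, 0.485, -0.514, 0.485]
contact_force: [1.7, 2.9, -0.5]
opening: 0.0004
```

```bash
cat >> h.py <<'E'
def relp():
    s,R,p=pose();w=p[:2]-np.array([.55,.0434]);print("pivot r",np.linalg.norm(w).round(4),"ang",np.degrees(np.arctan2(w[1],w[0]))%360)
E
python3 -c "
from h import *
rel();relp()"
```

```text
t 11.55 p [0.49   0.0245 0.0268] outward yaw 176.7 r 0.0574 ang -170.5 F tool xyz [ 0.5  1.6 -3. ] q6 -0.13
pivot r 0.0629 ang 197.49075573331183
```

Call:
carry_out([
  [[1,0,0.0017,0.0041,-4],[1,0,0.0017,0.0041,-4],[1,0,0.0017,0.0041,-4],[1,0,0.0017,0.0041,-4],[1,0,0,0,0]],
])

```text
time_s: 12.05
position: [0.497, 0.0085, 0.0267]
orientation: [0.442, 0.552, -0.442, 0.552]
contact_force: [-0.6, 3.2, 2.4]
opening: 0.0001
```

Call:
carry_out([
  [[1,0,0.0017,0.0041,-4],[1,0,0.0017,0.0041,-4],[1,0,0,0,0]],
])

```text
time_s: 12.35
position: [0.5021, 0.0016, 0.0265]
orientation: [0.403, 0.581, -0.403, 0.581]
contact_force: [-1.5, 2.0, 1.1]
opening: 0.0005
```

```bash
python3 -c "
from h import *
rel();relp()"
```

```text
t 12.35 p [0.5021 0.0016 0.0265] outward yaw -159.5 r 0.0551 ang -143.9 F tool xyz [-1.1 -0.7 -2.4] q6 -0.59
pivot r 0.0636 ang 221.1147490938426
```

Call:
carry_out([
  [[1,0,0.0008,0.0022,-2],[1,0,0.0008,0.0021,-2],[1,0,0,0,0],[1,0,0,0,0]],
])

```text
time_s: 12.75
position: [0.5049, -0.0016, 0.0265]
orientation: [0.383, 0.595, -0.383, 0.594]
contact_force: [-2.4, 3.4, 1.4]
opening: 0.0003
```

Call:
carry_out([
  [[1,0,0.0008,0.0021,-2],[1,0,0,0,0],[1,0,0,0,0]],
])

```text
time_s: 13.05
position: [0.5066, -0.0033, 0.0264]
orientation: [0.372, 0.602, -0.372, 0.601]
contact_force: [-2.8, 3.6, 0.9]
opening: 0.0005
```

```bash
python3 -c "
from h import *
rel();relp()"
```

```text
t 13.05 p [ 0.5066 -0.0033  0.0264] outward yaw -153.5 r 0.0547 ang -137.0 F tool xyz [-0.9 -0.9 -4.5] q6 -0.7
pivot r 0.0638 ang 227.12058226396644
```

Call:
carry_out([
  [[1,0,0.0005,0.0011,-1],[1,0,0,0,0],[1,0,0,0,0]],
])

```text
time_s: 13.35
position: [0.5077, -0.0042, 0.0265]
orientation: [0.366, 0.605, -0.367, 0.604]
contact_force: [-3.8, 4.2, 0.5]
opening: 0.0003
```

Call:
carry_out([
  [[1,0,0.0005,0.0011,-1],[1,0,0,0,0],[1,0,0,0,0]],
])

```text
time_s: 13.65
position: [0.5082, -0.0049, 0.0264]
orientation: [0.361, 0.609, -0.361, 0.607]
contact_force: [-5.4, 3.8, 1.7]
opening: 0.0006
```

```bash
python3 -c "
from h import *
rel();relp()"
```

```text
t 13.65 p [ 0.5082 -0.0049  0.0264] outward yaw -151.4 r 0.0546 ang -134.6 F tool xyz [-1.7 -2.9 -5.9] q6 -0.74
pivot r 0.0638 ang 229.11841410557764
```

Call:
carry_out([
  [[1,0,0.0003,0.0011,-1],[1,0,0,0,0],[1,0,0,0,0]],
])

```text
time_s: 13.95
position: [0.5084, -0.0052, 0.0264]
orientation: [0.355, 0.612, -0.356, 0.61]
contact_force: [-7.3, 4.6, 4.9]
opening: 0.0008
```

Call:
carry_out([
  [[1,0,0.0002,0.001,0],[1,0,0,0,0],[1,0,0,0,0]],
])

```text
time_s: 14.25
position: [0.5085, -0.0054, 0.0264]
orientation: [0.355, 0.613, -0.356, 0.609]
contact_force: [-8.7, 8.1, 7.8]
opening: 0.0005
```

```bash
python3 -c "
from h import *
rel();relp()"
```

```text
t 14.25 p [ 0.5085 -0.0054  0.0264] outward yaw -150.4 r 0.0548 ang -134.0 F tool xyz [ -7.8  -3.6 -11.3] q6 -0.76
pivot r 0.064 ang 229.6392069749409
```

Call:
carry_out([
  [[1,0,0,0.001,0],[1,0,0,0,0],[1,0,0,0,0]],
])

```text
time_s: 14.55
position: [0.5087, -0.0055, 0.0264]
orientation: [0.356, 0.613, -0.356, 0.609]
contact_force: [-10.4, 10.5, 8.5]
opening: 0.0006
```

```bash
python3 -c "
from h import *
rel();relp()"
```

```text
t 14.55 p [ 0.5087 -0.0055  0.0264] outward yaw -150.4 r 0.0548 ang -133.8 F tool xyz [ -8.4  -3.8 -14.3] q6 -0.76
pivot r 0.064 ang 229.81946506252234
```

The cam has stopped at notch ≈ 209–210° world (≈ 222° in the jig frame), and the finger meets about 14.3 N on the wall. Backing off and lifting.

Call:
carry_out([
  [[1,0,0,-0.003,0],[1,0,0,-0.004,0],[1,0,-0.002,-0.004,0],[1,0,-0.002,0,0],[1,0,0,0,0]],
])

```text
time_s: 15.05
position: [0.5022, -0.0002, 0.0268]
orientation: [0.356, 0.611, -0.356, 0.611]
contact_force: [-0.7, 0.3, -0.4]
opening: 0.0004
```

Call:
carry_out([
  [[1,-0.01,0,0,0],[1,-0.03,0,0,0],[1,-0.04,0,0,0],[1,-0.04,0,0,0],[1,-0.04,0,0,0]],
])

```text
time_s: 15.55
position: [0.5021, -0.0001, 0.1891]
orientation: [0.356, 0.611, -0.356, 0.612]
contact_force: [0.8, 0.6, -0.0]
opening: 0.0005
```

Call:
carry_out([
  [[1,-0.04,-0.03,0,0],[1,0,-0.045,0,0],[1,0,-0.045,0,0],[1,0,0,0,0],[1,0,0,0,0]],
])

```text
time_s: 16.05
position: [0.3979, -0.0599, 0.2278]
orientation: [0.356, 0.61, -0.356, 0.612]
contact_force: [-0.2, 1.2, -0.5]
opening: 0.0005
```

Run:
```python
from h import *
rel();s,R,p=pose()
im,d=arm.camera("wrist");np.savez("pics/w4.npz",im=im,d=d,R=R,p=p);cv2.imwrite("pics/w4.png",im[:,:,::-1])
im,d=arm.camera("top");cv2.imwrite("pics/t4.png",cv2.resize(im[175:290,240:430][:,:,::-1],None,fx=4,fy=4,interpolation=2))
```

```text
t 16.05 p [ 0.3979 -0.0599  0.2278] outward yaw -150.5 r 0.1758 ang -147.7 F tool xyz [ 0.5  0.5 -1.2] q6 -0.96
```

View pics/w4.png

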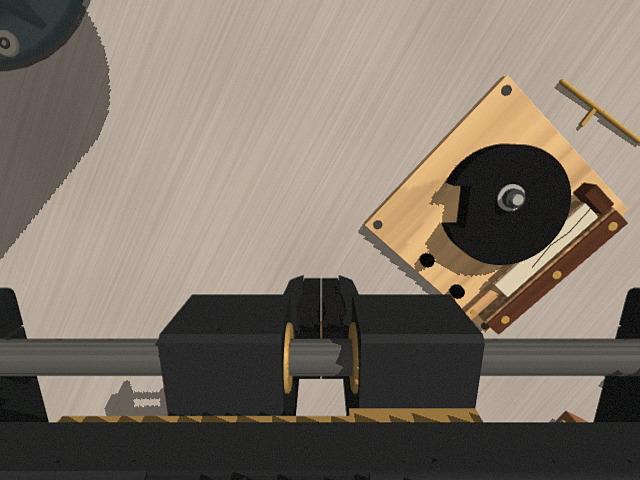

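View pics/t4.png

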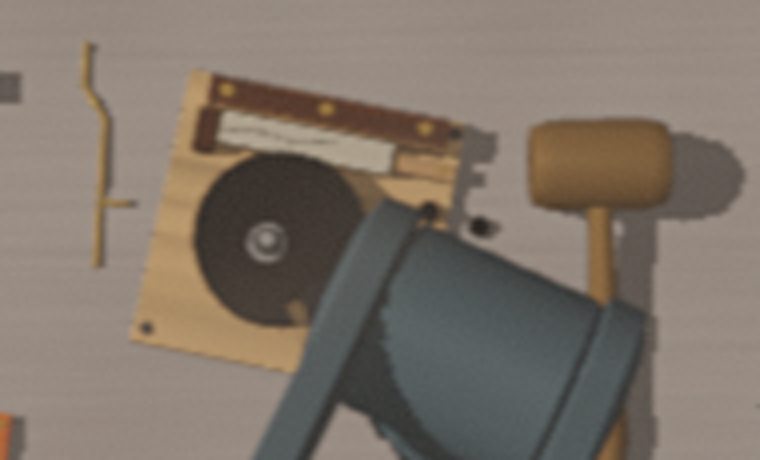

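The wrist view shows the key flush with the cork and against the stop (590,195), the cam bearing on it near (555,240), and the notch at (453,203). The buttons and the rod have not been disturbed. I'll do one check of the cam angle, then hand in.

Run:
```python
from meas import *
cc,q,*_=meas("pics/w4.npz")
r=np.linalg.norm(q-cc,axis=1);a=np.degrees(np.arctan2(*(q-cc).T[::-1]))%360
k=(r<.056)&(r>.038)&(a>170)&(a<250);print("notch angs",a[k].min(),a[k].max())
w=cc-np.array([.55,.0434]);print("notch dir from offset",np.degrees(np.arctan2(w[1],w[0]))%360-90, np.linalg.norm(w))
print(arm.observe()["contact_force"].round(1),arm.hand_in())
```

```text
area [  448   144   123   121 10423] z 0.036562919914055775
disc [0.5533 0.0343] inl 271 383
notch angs 183.38991052318812 234.8357455988789
notch dir from offset 200.2381484296277 0.00964984229587395
the job is handed in; nothing more can be done
[ 1.2 -0.1  0.1] None
```

The cam has nipped the key against the fence and stays clamped, and I have handed the job in at about 16 s of the 72 s allowed.

- **Rim and notch:** with the gripper shut and empty, I set the fingertips on the plain rim about 60° from the notch line, roughly 40 mm clear of the lip. I ran them anticlockwise along the rim at about 2–5 N, into the notch and onto its +y wall.
- **Clamping:** I swung the cam about 49° until it stopped. At the end the finger met about 14.3 N on the wall, within the 12–18 N for a good nip. It also met about 8 N upward, which I did not look into.
- **Release:** I backed the finger off the wall, lifted straight up and moved away. The force reading was about zero afterwards.

**Last checks:**
- **Pictures:** the last pictures showed the key lying along the cork and against the end stop, with the cam bearing on it. The buttons, rod and mallet appeared undisturbed; I did not look at the other bystanders again.
- **Cam angle:** the readings disagree somewhat:
  - The finger's path gives a notch direction of about 209° in world axes, or about 221–222° in the jig frame.
  - The notch edges in the last picture also centre on about 209°.
  - The small offset between disc and pivot gives about 200°. I trust that least, since a 1–2 mm error there means about 9°.

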